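# Refill a leaning spring-fed cassette dispenser

### The job

Refill the leaning spring-fed dispenser with the two steel instrument cassettes lying on the bench. Put them in flat one at a time: push the first one down along the well against the sprung follower until both end catches have snapped over it and let go, then push the second one in on top of it in the same way, so that both end up stacked under the closed catches. Leave the bur block, spray can and cup where they stand.

Things in the scene. Friction and masses are not known exactly. Their poses are not given: they have to be found in the camera images.
- cassette_a_center (a point): Centre (half-way up) of one of two identical closed flat steel instrument cassettes, 110 (its x) x 58 (its y) x 24 mm (its z, up as it lies), 0.1 to 0.2 kg, plain steel with rows of dark slots on both faces; it lies flat on the bench and has no right or wrong face or end. Grasp it across the 58 mm width.
- cassette_b_center (a point): Centre of the other, identical cassette.
- catch_line (a point): Point on the centre line of the dispenser's well, level with the undersides of its two end catches, 119 mm above the bench. Its z axis runs along the well and out of its mouth, 30 degrees from vertical, leaning towards the robot; x is the well's long direction, rising 30 degrees away from the robot; y is level, across the well. A held cassette's centre is 12 mm below it along z; of one underneath, 36 mm.
- well: The well: white plastic, fixed to a grey foot on the bench; axes as catch_line; origin on the centre line at its floor, 80 mm below catch_line. Inside 114 (x) x 62 mm (y): 2 mm play on every side of a cassette. End walls are full, 4 mm thick; the long sides have only corner guides 16 mm wide, 4 mm thick, so their middle 82 mm is open for the fingers from floor to rim.
- mouth (a point): Centre of the well's rim, 36 mm above catch_line along z. The straight walls end 22 mm above catch_line; above that they flare outward as a lead-in, 10 mm wider on each side at the rim. A grey catch housing, 20 mm deep and 36 mm wide, is on the outside of each end wall, from 9 mm below to 21 mm above catch_line. The grey foot is 180 x 110 x 10 mm.
- follower (a joint): Travel of the sprung follower plate (106 x 46 mm) down the well, m: 0 = up (its top 2 mm below catch_line), 0.022 with one cassette held, 0.046 with two, 0.062 = bottom stop. Spring push 3 N at 0, plus 0.1 N per mm, so 5 N with one cassette in and 8 N with two; it pushes the stack back up against the catches when let go.
- catch_far (a joint): Spring catch in the well's +x end wall, m: 0 = out, its 24 mm wide steel nose reaching 7 mm into the well; 0.010 = pushed fully back. Nose 4 mm thick, steep ramp 13 mm high on top: a cassette pushed down slides both catches back (together about 4 N) and they snap out over it once its top face has passed catch_line.
- catch_near (a joint): The same catch in the -x end wall. The catches' flat undersides hold the cassette.
- bur_block: Bystander: loose white plastic block 66 x 50 x 40 mm with upright burs to 18 mm above it; origin at the centre of its underside.
- duster_can: Bystander: loose upright spray can, 60 mm across, 170 mm tall; origin at the centre of its underside.
- cup: Bystander: loose paper cup, 76 mm across the rim, 85 mm tall; origin at the centre of its underside.

How it is judged (in metres and radians):
On the way:
1. one cassette alone is in the well, held under both closed catches, and let go (((x of cassette_a_center in the frame of catch_line between -0.006 and 0.006 m and y of cassette_a_center in the frame of catch_line between -0.006 and 0.006 m and z of cassette_a_center in the frame of catch_line between -0.018 and -0.009 m and angle between the z axis of cassette_a_center and the z axis of catch_line, either way round below 0.08 rad and contact force between the fingers and cassette_a below 0.3 N and distance between cassette_b_center and catch_line above 0.08 m) or (x of cassette_b_center in the frame of catch_line between -0.006 and 0.006 m and y of cassette_b_center in the frame of catch_line between -0.006 and 0.006 m and z of cassette_b_center in the frame of catch_line between -0.018 and -0.009 m and angle between the z axis of cassette_b_center and the z axis of catch_line, either way round below 0.08 rad and contact force between the fingers and cassette_b below 0.3 N and distance between cassette_a_center and catch_line above 0.08 m)) and value of joint each of catch_far, catch_near below 0.003 m), for 0.2 s.
At the end, for the whole second after the job is handed in: Both cassettes stacked flat in the well, let go and at rest: upper centre 9-18 mm, lower 32-43 mm below catch_line, within 6 mm of the centre line and 0.08 rad of square; both catches within 3 mm of fully out; bystanders within 30 mm of where they stood (((x of cassette_a_center in the frame of catch_line between -0.006 and 0.006 m and y of cassette_a_center in the frame of catch_line between -0.006 and 0.006 m and z of cassette_a_center in the frame of catch_line between -0.018 and -0.009 m and angle between the z axis of each of cassette_a_center, cassette_b_center and the z axis of catch_line, either way round below 0.08 rad and x of cassette_b_center in the frame of catch_line between -0.006 and 0.006 m and y of cassette_b_center in the frame of catch_line between -0.006 and 0.006 m and z of cassette_b_center in the frame of catch_line between -0.043 and -0.032 m) or (x of cassette_b_center in the frame of catch_line between -0.006 and 0.006 m and y of cassette_b_center in the frame of catch_line between -0.006 and 0.006 m and z of cassette_b_center in the frame of catch_line between -0.018 and -0.009 m and angle between the z axis of each of cassette_b_center, cassette_a_center and the z axis of catch_line, either way round below 0.08 rad and x of cassette_a_center in the frame of catch_line between -0.006 and 0.006 m and y of cassette_a_center in the frame of catch_line between -0.006 and 0.006 m and z of cassette_a_center in the frame of catch_line between -0.043 and -0.032 m)) and value of joint each of catch_far, catch_near below 0.003 m and contact force between the fingers and cassette_a below 0.3 N and contact force between the fingers and cassette_b below 0.3 N and linear speed of each of cassette_a, cassette_b below 0.01 m/s and distance of each of bur_block, duster_can, cup from where it was at the start of the episode below 0.03 m); the robot touches nothing.
It fails at once if the bur block is knocked over or shoved away (distance of bur_block from where it was at the start of the episode above 0.04 m or angle between bur_block's own z axis and vertical above 0.5 rad).
It fails at once if the spray can is knocked over or shoved away (distance of duster_can from where it was at the start of the episode above 0.04 m or angle between duster_can's own z axis and vertical above 0.5 rad).
It fails at once if the paper cup is knocked over or shoved away (distance of cup from where it was at the start of the episode above 0.04 m or angle between cup's own z axis and vertical above 0.5 rad).
It also fails if it takes over 72 s, if anything falls off the work surface, if the arm or the gripper's body presses on something with over 40 N, if the wrist force passes 120 N, or if a joint passes its speed limit or range.

### The arm

A 6-joint arm with a two-finger parallel gripper is mounted at the origin on the work surface. World frame = base frame: x ahead of the robot, y to its left, z up, the work surface at z = 0. Lengths are in m, angles in degrees, forces in N, time in s.
With the tool pointing down it reaches from about 0.25 to 0.725 m from the base axis. Payload 9.7 kg.
Tool frame: the origin (TCP) lies on the centre line of the jaws, within the pads' length; the fingertips stand bot.nose_length ahead of it and the grasp point (between the pads) lies 11 mm behind it (bot.nose_length is the distance from the TCP to the fingertips, in m); z points along the fingers, y is the line along which they close (so a half turn about z gives the same grasp; the last joint's range is limited). The gripper opens to 85 mm and grips with 20 to 120 N. Pads are 22 mm wide; open, the fingers measure 114 mm over their backs; the gripper's body (76 mm by 85 mm) begins 54 mm behind the grasp point. The pads swing forward as they close: fully open they stand 13 mm farther back than shut.
Start: joints at [-63.827, 4.979, 10.078, 95.1, 0, 90], TCP at [0.243, -0.494, 0.239] pointing down, gripper open.
Joint ranges: [-179.16, 179.16], [-48.56, 103.87], [-65.8, 70.77], [-126.05, 130.52], [-82.76, 87.17], [-180, 180]. Speed limits (degrees/s): [127.2, 127.2, 147.25, 180, 180, 180].

### API

Orientations are given as [roll, pitch, yaw] about the fixed x, y, z axes, in that order (R = Rz(yaw) Ry(pitch) Rx(roll)).
In Python, from workcell import bot gives the robot as it stands. The module is installed in compiled form; this text tells all that it offers.
- The arm moves only by the shell command python3 -m inch 'ROWS' [OPENING] [FORCE]. ROWS is JSON, a list of rows, each a list of 4 numbers: the shift along the world's x, y, z in cm, then the turn about the world's z in degrees. A call has exactly 8 rows; each row is the pose to reach, as a shift and turn from the pose commanded when the call began; what a row does not reach only later rows make up. A row lasts 1/8 s, in which the tool goes at most 62.5 mm and 10.7 degrees, less where a joint would pass 70% of its speed; a pose out of reach is approached as far as the arm can. A call with a gripper value outside its range is refused whole. OPENING is the finger opening in cm, from 0 to 8.54, set as the call begins (- or left out, the last holds). The fingers move at their own pace and stop on an object; FORCE is the grip in N (left out, the last holds). Time passes only in rows, so rows that repeat a pose let the fingers close, or fill a call up. It gives the time, the measured TCP pose, the force, the opening and the grip force at its end, in the units of the state.
- bot.get_obs(): the state, without advancing time (a new reading comes with each control period).
- bot.camera(name): name is "scene" or "side" or "wrist"; returns a dict with "img" (400x640x3 uint8, red, green, blue), "fovy" (degrees; the focal length in pixels is half the picture's height over the tangent of half this angle, whatever the lens; pixels are square), "cx", "cy" (the principal point, pixels), "dist" ([k1, k2, p1, p2, k3] as OpenCV has them; the pictures are not rectified), "R" (3x3) and "t" (3): a world point X has camera coordinates R X + t; the wrist camera has in their place "mount" (4x4, takes a point from camera to tool coordinates, whose origin is the TCP and whose axes are the flange's). Camera axes: x right, y down, z forward; pixel columns grow to the right and rows downward; lengths in m; the calibration is good to about 2 mm. A picture is of the moment at which its call begins: read the wrist's pose just before it. There is no depth.
- bot.job_done(): hands the job in; it is judged then, once.
Trained networks look in a picture, given as the dict that the camera call returned (one of the last four; its "shot" number tells which), for a name from the list of things; names that differ only in an ending like _2 or _b are one class to them, and where a whole thing is asked for, a point or a joint stands for the part that bears it (a point fixed in the world has none). Each returns a list of dicts, best first, with "score" (0 to 1); they miss things now and then, are a little off and sometimes report something else, mostly with a low value. They report only what shows in the picture. A call takes as long as a camera call.
- bot.find_in(thing, picture): "point" ([column, row] in pixels, amid what is visible of it).
- bot.landmark_of(thing, picture): "point" ([column, row] in pixels: a listed point, or the origin of a listed thing).
The state is a dict: "time": time; "q": joint angles; "qd": joint speeds; "joint_efforts": joint torques, N m; "ee_pos": TCP position; "tcp_rot": TCP orientation; "wrist_force": force on the tool from outside, world axes, zero at the start; "torque": the same for the moment, N m; "opening": finger opening in m; "grasp_force": force on a finger pad.
Only numpy, scipy, OpenCV 4.12 (cv2) and the standard library are available. Lean on these libraries where they do the work, as an engineer would, in place of code of your own. Each camera call takes 0.05 s, during which the arm holds its last target. There are 200 camera calls.

## Working session

There is one attempt and no reset: what is moved stays moved. The work goes in short steps, Python scripts to look and compute and a shell command to move; the robot and the scene stay as the last step left them, time stands still between calls to the robot, and variables do not carry over. Pictures are saved under pics/ and viewed, at most 10 in all, crops included, and the job is handed in when it is done.

```bash
mkdir -p pics; cat > h.py <<'E'
import numpy as np, cv2
from scipy.spatial.transform import Rotation as Ro
from workcell import bot
def shot(n):
    o=bot.get_obs(); p=bot.camera(n)
    if 'R' not in p:
        T=np.eye(4); T[:3,:3]=Ro.from_euler('xyz',o['tcp_rot'],degrees=True).as_matrix(); T[:3,3]=o['ee_pos']
        M=np.linalg.inv(T@np.array(p['mount'])); p['R']=M[:3,:3]; p['t']=M[:3,3]
    p['R']=np.array(p['R']); p['t']=np.array(p['t'])
    f=200/np.tan(np.radians(p['fovy'])/2); p['K']=np.array([[f,0,p['cx']],[0,f,p['cy']],[0,0,1.]])
    return p
def save(p,n): cv2.imwrite(f'pics/{n}.png',p['img'][:,:,::-1])
def ray(p,uv):
    n=cv2.undistortPoints(np.array([[uv]],float),p['K'],np.array(p['dist'],float))[0,0]
    d=p['R'].T@np.array([n[0],n[1],1]); return -p['R'].T@p['t'],d/np.linalg.norm(d)
def tri(L):  # [(p,uv),...]
    A=np.zeros((3,3));b=np.zeros(3);R=[ray(*x) for x in L]
    for c,d in R: P=np.eye(3)-np.outer(d,d);A+=P;b+=P@c
    X=np.linalg.solve(A,b); return X,max(np.linalg.norm((np.eye(3)-np.outer(d,d))@(X-c)) for c,d in R)
def onz(p,uv,z): c,d=ray(p,uv); return c+d*(z-c[2])/d[2]
def proj(p,X): return cv2.projectPoints(np.array(X,float).reshape(-1,3),cv2.Rodrigues(p['R'])[0],p['t'],p['K'],np.array(p['dist'],float))[0][:,0]
E
python3 - <<'E'
from h import *
np.set_printoptions(precision=3,suppress=True)
P={n:shot(n) for n in('scene','side','wrist')}
print(bot.nose_length, bot.get_obs()['tcp_rot'])
for n,p in P.items():
    save(p,n+'0'); print(n,-p['R'].T@p['t'],p['fovy'])
    for th in('cassette_a_center','catch_line','mouth','well','bur_block','duster_can','cup'):
        print(n,th,[(np.round(d['point'],1).tolist(),round(d['score'],2)) for d in bot.landmark_of(th,p)][:4])
E
```

```text
0.008 [-179.94    -0.001   26.173]
scene [1.458 0.336 0.757] 50.57638742769662
scene cassette_a_center [([260.0, 182.6], 0.61), ([352.6, 209.0], 0.43)]
scene catch_line [([350.4, 208.7], 0.71)]
scene mouth [([348.7, 194.1], 0.73)]
scene well [([350.5, 238.5], 0.85)]
scene bur_block [([445.5, 241.3], 0.9)]
scene duster_can [([263.1, 183.7], 0.61), ([224.2, 216.2], 0.59)]
scene cup [([350.4, 195.3], 0.73), ([437.7, 274.5], 0.61), ([236.7, 253.0], 0.59), ([441.3, 237.7], 0.32)]
side [ 0.49  -0.845  0.581] 48.83808206069622
side cassette_a_center [([258.4, 340.9], 0.72), ([371.8, 349.0], 0.71)]
side catch_line [([326.3, 178.7], 0.77)]
side mouth [([315.3, 164.8], 0.62)]
side well [([339.6, 200.3], 0.75)]
side bur_block [([271.7, 180.2], 0.78)]
side duster_can [([374.3, 349.6], 0.59), ([317.8, 166.0], 0.38)]
side cup [([418.0, 288.3], 0.82), ([341.6, 200.4], 0.44)]
wrist [ 0.315 -0.457  0.374] 67.05063267976657
wrist cassette_a_center []
wrist catch_line []
wrist mouth []
wrist well []
wrist bur_block []
wrist duster_can []
wrist cup []
```

View pics/scene0.png

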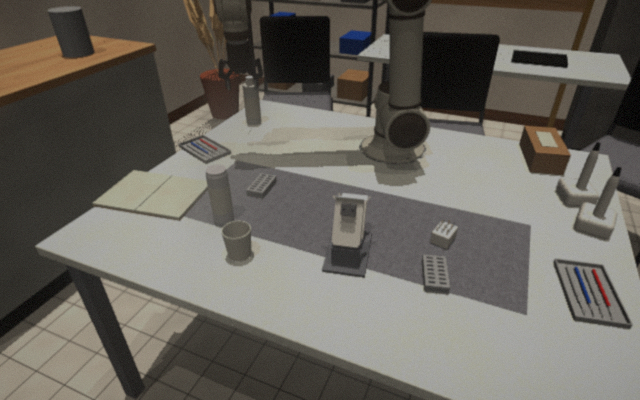

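View pics/side0.png

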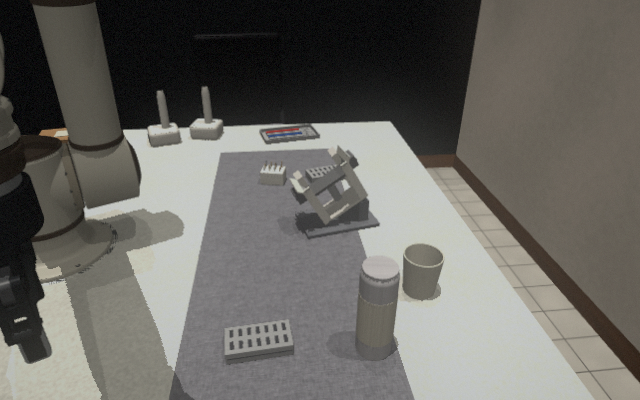

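The scene picture shows the cassettes at (261,184) and (436,273), the dispenser at (350,230), bur block (444,236), can (219,195) and cup (237,240). In the side picture one cassette is at (258,340), the dispenser at (335,195), and the other cassette is partly behind the dispenser at (320,172).

```bash
python3 - <<'E'
from h import *
np.set_printoptions(precision=3,suppress=True)
s=shot('scene');d=shot('side')
print('catch',tri([(s,[350.4,208.7]),(d,[326.3,178.7])]))
print('mouth',tri([(s,[348.7,194.1]),(d,[315.3,164.8])]))
print('well',tri([(s,[350.5,238.5]),(d,[339.6,200.3])]))
print('casA',tri([(s,[260,183.5]),(d,[258.4,340.9])]))
print('casB',onz(s,[435.5,272.5],.012),onz(d,[320,172],.012))
print('bur',tri([(s,[445.5,241.3]),(d,[271.7,180.2])]))
print('can',onz(s,[221,219],0),onz(d,[376,350],0)); print('cup',onz(s,[238,255],0),onz(d,[419,292],0))
# cassette edges in scene/side crops
for n,p,c in(('s1',s,(230,150,480,300)),):
    pass
a=cv2.resize(s['img'][165:300,225:475],None,fx=3,fy=3,interpolation=2); cv2.imwrite('pics/cropS.png',a[:,:,::-1])
E
```

```text
catch (array([0.61 , 0.049, 0.121]), np.float64(1.4449085658759505e-05))
mouth (array([0.588, 0.039, 0.156]), np.float64(0.006528988781773253))
well (array([0.645, 0.064, 0.053]), np.float64(8.650538838470175e-05))
casA (array([ 0.452, -0.322,  0.017]), np.float64(0.00036059835810729995))
casB [0.64  0.288 0.012] [0.625 0.305 0.012]
bur (array([ 0.485,  0.29 , -0.003]), np.float64(0.0026700123501290775))
can [ 0.649 -0.343  0.   ] [ 0.645 -0.345  0.   ]
cup [ 0.766 -0.209  0.   ] [ 0.76  -0.215  0.   ]
```

View pics/cropS.png

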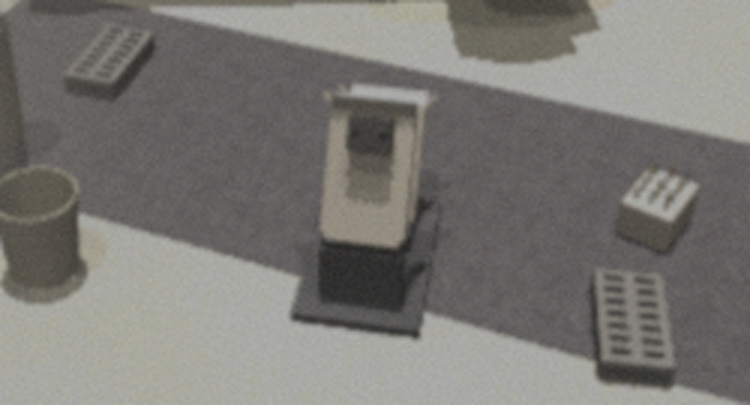

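The crop shows cassette A's top spanning about (70–152, 25–95), the dispenser's mouth with its foot edge (293,318)–(417,332), and cassette B's long side running nearly along the image column.

```bash
python3 -m inch '[[4,4,1,0],[8,8,2,0],[12,12,3,0],[14,14,4,0],[14,14,4,0],[14,14,4,0],[14,14,4,0],[14,14,4,0]]' 8.5 60
python3 - <<'E'
from h import *
np.set_printoptions(precision=3,suppress=True)
s=shot('scene'); f=lambda x,y:[225+x/3,165+y/3]
c=[onz(s,f(*q),.01) for q in((293,315),(417,329),(438,202))]; print('foot',c, [np.degrees(np.arctan2(*(b-a)[1::-1])) for a,b in zip(c,c[1:])], [np.linalg.norm(b-a) for a,b in zip(c,c[1:])])
c=[onz(s,f(*q),.024) for q in((597,270),(601,364),(673,364),(661,270))]; print('B',np.mean(c,0),[np.degrees(np.arctan2(*(b-a)[1::-1])) for a,b in zip(c,c[1:]+c[:1])],[np.linalg.norm(b-a) for a,b in zip(c,c[1:])])
w=shot('wrist');save(w,'w1');print(bot.landmark_of('cassette_a_center',w))
for r in bot.landmark_of('cassette_a_center',w): print(onz(w,r['point'],.012))
E
```

```text
time: 2.3
ee_pos: [0.382, -0.3542, 0.279]
tcp_rot: [-180.0, 0.0, 26.1]
wrist_force: [0.4, 0.2, -0.4]
opening: 0.0851
grasp_force: 0.0
foot [array([0.74 , 0.026, 0.01 ]), array([0.715, 0.127, 0.01 ]), array([0.547, 0.091, 0.01 ])] [np.float64(103.92867505392788), np.float64(-168.03854085736833)] [np.float64(0.10404817607308375), np.float64(0.17092150031307216)]
B [0.644 0.288 0.024] [np.float64(13.54488385230987), np.float64(113.22909180202375), np.float64(-165.59801301461076), np.float64(-66.88077932536255)] [np.float64(0.11152903811403161), np.float64(0.056280826069187204), np.float64(0.11115156922738202)]
[]
```

View pics/w1.png

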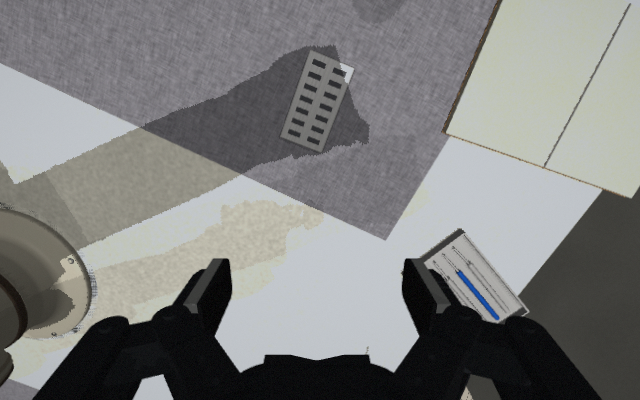

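The wrist view shows cassette A with top corners about (310,47), (354,66), (322,152), (281,136), with nothing close to it.

```bash
python3 - <<'E'
from h import *
np.set_printoptions(precision=4,suppress=True)
w=shot('wrist')
c=[onz(w,q,.024) for q in((311,49),(354,66),(322,152),(281,136))]; print('A',np.mean(c,0),[np.degrees(np.arctan2(*(b-a)[1::-1])) for a,b in zip(c,c[1:]+c[:1])],[np.linalg.norm(b-a) for a,b in zip(c,c[1:])])
print(bot.find_in('cassette_a_center',w)[:2],bot.get_obs()['ee_pos'],bot.get_obs()['tcp_rot'])
E
```

```text
A [ 0.4527 -0.3194  0.024 ] [np.float64(-83.69401378782905), np.float64(-173.93631563388786), np.float64(94.78269228444844), np.float64(5.127131302655105)] [np.float64(0.05441513601372717), np.float64(0.10958859128390556), np.float64(0.05619588234571005)]
[{'point': [314.3, 99.6], 'score': 0.57}] [ 0.3825 -0.3537  0.2793] [-179.9995   -0.0009   26.1615]
```

```bash
python3 -m inch '[[3,2,-3,-10.25],[5.2,3.25,-7,-20.5],[5.2,3.25,-12,-20.5],[5.2,3.25,-17,-20.5],[5.2,3.25,-22,-20.5],[5.2,3.25,-25,-20.5],[5.2,3.25,-26.8,-20.5],[5.2,3.25,-26.8,-20.5]]' 8.5 60
python3 -m inch '[[0,0,0,0],[0,0,0,0],[0,0,0,0],[0,0,0,0],[0,0,0.5,0],[0,0,2,0],[0,0,5,0],[0,0,10,0]]' 5 60
```

```text
time: 3.6
ee_pos: [0.4342, -0.3208, 0.0106]
tcp_rot: [-179.9, 0.1, 5.7]
wrist_force: [-0.1, -0.2, 0.4]
opening: 0.0845
grasp_force: 0.0
time: 4.6
ee_pos: [0.4338, -0.3205, 0.1119]
tcp_rot: [-179.9, 0.1, 5.7]
wrist_force: [1.3, -0.3, -0.8]
opening: 0.0567
grasp_force: 64.3
```

```bash
python3 -m inch '[[0.5,4,4,1],[1,9,8,2],[2,15,12,4],[3,21,16,6],[4,27,19,7.3],[4.9,32,20,7.3],[4.9,34,20,7.3],[4.9,34,20,7.3]]' - 60
python3 - <<'E'
from h import *
np.set_printoptions(precision=4,suppress=True)
o=bot.get_obs();print(o['ee_pos'],o['tcp_rot'],o['opening'])
w=shot('wrist');save(w,'w2')
for th in('catch_line','mouth','well','cassette_a_center'): print(th,[(r['point'],r['score']) for r in bot.landmark_of(th,w)])
C=np.array([.61,.049,.119]);print(proj(w,C))
E
```

```text
time: 5.6
ee_pos: [0.4835, 0.021, 0.3127]
tcp_rot: [180.0, -0.1, 13.2]
wrist_force: [-0.1, -0.9, -1.3]
opening: 0.0566
grasp_force: 64.5
[0.4835 0.021  0.3127] [179.9973  -0.0862  13.1784] 0.0566136913894495
catch_line [([318.6, 52.6], 0.75)]
mouth [([318.1, 66.6], 0.64)]
well [([316.7, 20.0], 0.73)]
cassette_a_center [([315.4, 237.9], 0.97), ([320.3, 51.0], 0.45)]
[[317.9996  49.3116]]
```

View pics/w2.png

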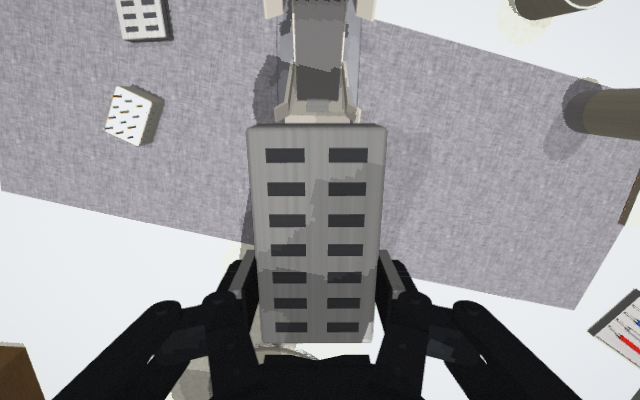

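Cassette A is held squarely between the pads. The well is directly ahead, around columns 280–358 and cut off at the top of the picture, and the bur block and cassette B are on the left.

```bash
python3 -m inch '[[1,0.25,3,0],[2,0.5,6,0],[3,0.7,8,0],[4,1,8,0],[4,1,8,0],[4,1,8,0],[4,1,8,0],[4,1,8,0]]' - 60
python3 - <<'E'
from h import *
np.set_printoptions(precision=4,suppress=True)
w=shot('wrist');s=shot('scene');d=shot('side')
o=bot.get_obs();print(o['ee_pos'],o['tcp_rot'])
X={}
for th in('catch_line','mouth','well'):
    L=[]
    for p in(w,s,d):
        r=[r for r in bot.landmark_of(th,p)][:1]
        print(th,[(q['point'],round(q['score'],2)) for q in r]); L+=[(p,r[0]['point'])] if r else []
    print(tri(L)); X[th]=tri(L)[0]
v=X['mouth']-X['well'];print(np.linalg.norm(v),np.degrees(np.arctan2(-v[1],-v[0])),np.degrees(np.arctan2(np.hypot(*v[:2]),v[2])))
# predicted model overlay
def model(C,psi):
    c,s_=np.cos(psi),np.sin(psi);k,h=np.cos(np.pi/6),.5
    R=np.array([[k*c,-s_,-h*c],[k*s_,c,-h*s_],[h,0,k]]);return R
R=model(0,np.radians(13)); C=X['catch_line']
im=w['img'].copy()
for z,hx,hy in((.036,.067,.041),(.022,.057,.031)):
    q=proj(w,[C+R@np.array([a*hx,b*hy,z]) for a,b in((1,1),(1,-1),(-1,-1),(-1,1))]);print(q)
    cv2.polylines(im,[np.round(q*8).astype(int)],True,(255,0,0),1,cv2.LINE_AA,3)
cv2.imwrite('pics/w3.png',cv2.resize(im[0:180,200:440],None,fx=3,fy=3)[:,:,::-1])
E
```

```text
time: 6.85
ee_pos: [0.5233, 0.0289, 0.3913]
tcp_rot: [-180.0, 0.0, 13.0]
wrist_force: [0.1, -0.0, -1.9]
opening: 0.0566
grasp_force: 64.6
[0.5235 0.0289 0.3914] [179.9977  -0.0113  12.9734]
catch_line [([316.0, 94.1], 0.73)]
catch_line [([350.3, 206.1], 0.61)]
catch_line [([324.0, 177.7], 0.88)]
(array([0.6066, 0.048 , 0.1251]), np.float64(0.0029359186565899725))
mouth [([314.9, 108.2], 0.62)]
mouth [([351.2, 195.0], 0.75)]
mouth [([315.1, 167.6], 0.56)]
(array([0.5889, 0.0453, 0.1505]), np.float64(0.005518655271295189))
well [([315.4, 65.1], 0.72)]
well [([349.7, 238.5], 0.94)]
well [([340.9, 204.7], 0.58)]
(array([0.6468, 0.0594, 0.0477]), np.float64(0.005102607760521938))
0.11883775000617045 13.727577136022779 30.084844666916712
[[276.2249  54.596 ]
 [356.7558  54.5658]
 [346.9654 156.086 ]
 [285.9683 156.1357]]
[[287.594   58.5303]
 [345.3475  58.5075]
 [339.4062 143.6336]
 [293.5024 143.6686]]
```

View pics/w3.png

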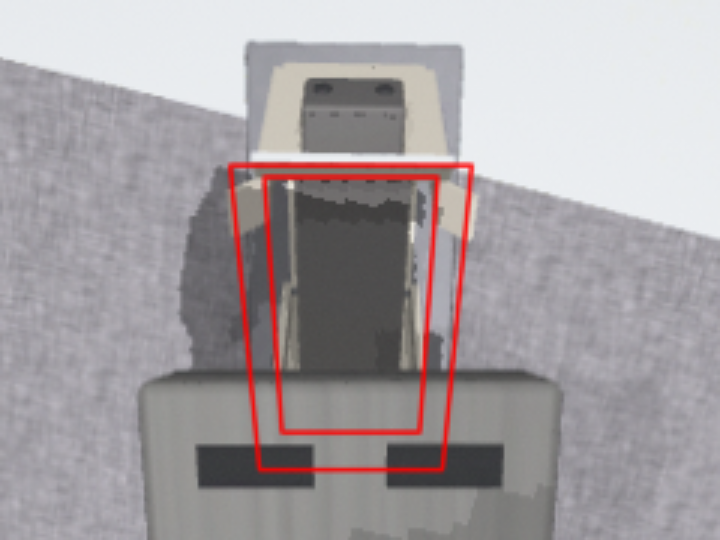

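The overlay fits the rim with the model nearly square. The real rim (bar at columns 250–460, row 157) is about 1.5 px to the right, and yaw is nearer 12.4°. That puts the catch line at about (0.609, 0.047, 0.119).

```bash
python3 -m inch '[[2,0.4,-4,0],[4,0.8,-8,-0.6],[5.5,1.1,-12,-0.6],[6.8,1.4,-16,-0.6],[6.8,1.4,-18,-0.6],[6.8,1.4,-18.7,-0.6],[6.8,1.4,-18.7,-0.6],[6.8,1.4,-18.7,-0.6]]' - 60
python3 - <<'E'
from h import *
np.set_printoptions(precision=4,suppress=True)
w=shot('wrist');d=shot('side');save(d,'d1')
o=bot.get_obs();T=np.array(o['ee_pos']);print(T,o['tcp_rot'],o['wrist_force'])
e=np.array([.9767,.2147,0])
for x in(.065,.069,.073,.077): print(x,proj(w,T+e*x+[0,0,.0134]))
import cv2
a=d['img'][100:240,240:440]; cv2.imwrite('pics/d1c.png',cv2.resize(np.hstack([a,w['img'][90:230,220:420]]),None,fx=2,fy=2,interpolation=2)[:,:,::-1])
E
```

```text
time: 8.45
ee_pos: [0.592, 0.0429, 0.2057]
tcp_rot: [180.0, -0.1, 12.4]
wrist_force: [0.1, 0.6, -1.4]
opening: 0.0562
grasp_force: 64.5
[0.5919 0.0429 0.2054] [179.9874  -0.0963  12.3695] [ 0.1775  0.1166 -1.9093]
0.065 [[317.0235 142.276 ]]
0.069 [[317.0235 132.1148]]
0.073 [[317.0234 121.7511]]
0.077 [[317.0234 111.1811]]
```

View pics/d1c.png

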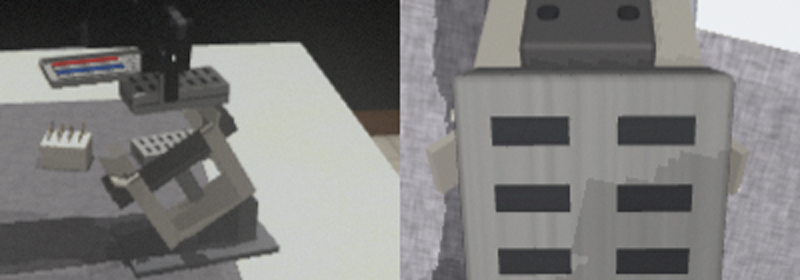

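In the side crop the cassette is flat above the dispenser. The wrist crop puts the well about 1–2 mm left of the tool line (wings 428/745 against cassette 457/733). Next I'll tip the cassette in a light grip by pressing its far end on the far rim.

```bash
python3 -m inch '[[0,0.1,-0.6,0],[0,0.1,-1.2,0],[0,0.1,-1.8,0],[0,0.1,-2.4,0],[0,0.1,-3,0],[0,0.1,-3.6,0],[0,0.1,-4.1,0],[0,0.1,-4.4,0]]' - 22
python3 - <<'E'
from h import *
w=shot('wrist');d=shot('side')
o=bot.get_obs();print(o['ee_pos'],o['wrist_force'],o['torque'],o['opening'])
a=d['img'][100:240,240:440]; cv2.imwrite('pics/d2c.png',cv2.resize(np.hstack([a,w['img'][90:230,220:420]]),None,fx=2,fy=2,interpolation=2)[:,:,::-1])
E
```

```text
time: 9.55
ee_pos: [0.5916, 0.0439, 0.1615]
tcp_rot: [180.0, -0.1, 12.4]
wrist_force: [-4.6, -1.1, 8.8]
opening: 0.0563
grasp_force: 69.7
[0.59153292 0.0438422  0.16141627] [-5.75811283 -0.77917594  8.29812124] [-0.04032299  0.42996036 -0.037109  ] 0.05672690552254701
```

View pics/d2c.png

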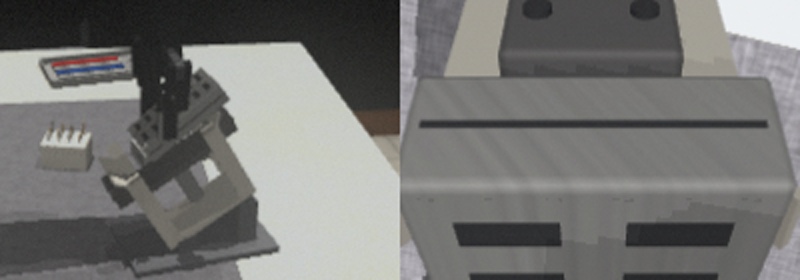

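The cassette is now tipped parallel to the well mouth (side crop, grip near (165,110)). In the wrist crop it is within about 1 mm of centre on the housing. Next: lift, shift down-slope, and enter.

```bash
python3 -m inch '[[-0.2,0,0.35,0],[-0.9,-0.12,-0.05,0],[-1.6,-0.28,-0.45,0],[-2.2,-0.4,-0.83,0],[-1.9,-0.34,-1.35,0],[-1.6,-0.27,-1.87,0],[-1.32,-0.21,-2.39,0],[-1.32,-0.21,-2.39,0]]' - 25
python3 - <<'E'
from h import *
w=shot('wrist');d=shot('side')
o=bot.get_obs();print(o['ee_pos'],o['wrist_force'],o['torque'],o['opening'])
a=d['img'][100:240,240:440]; cv2.imwrite('pics/d3c.png',cv2.resize(np.hstack([a,w['img'][90:230,220:420]]),None,fx=2,fy=2,interpolation=2)[:,:,::-1])
E
```

```text
time: 10.65
ee_pos: [0.5769, 0.0415, 0.1353]
tcp_rot: [-180.0, 0.3, 12.4]
wrist_force: [-10.5, -1.5, 1.0]
opening: 0.0565
grasp_force: 70.4
[0.57683936 0.04151328 0.13537812] [-11.00386748  -2.38001363   0.04134704] [-0.31150163  1.61369687 -0.03478845] 0.05655290678779806
```

View pics/d3c.png

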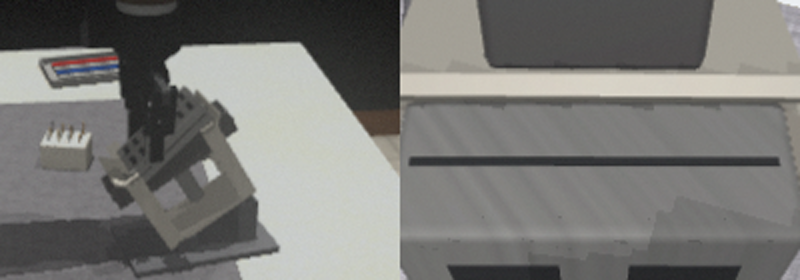

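The cassette is entering the mouth parallel to the well, but an 11 N push towards the robot means its far end bears on the far flare. I'll back off a few mm down-slope and continue.

```bash
python3 -m inch '[[-0.15,-0.03,-0.09,0],[-0.28,-0.06,-0.17,0],[-0.28,-0.06,-0.17,0],[-0.14,-0.03,-0.43,0],[0,0,-0.69,0],[0.1,0.02,-0.86,0],[0.1,0.02,-0.86,0],[0.1,0.02,-0.86,0]]' - 25
python3 - <<'E'
from h import *
o=bot.get_obs();print(o['ee_pos'],o['wrist_force'],o['torque'],o['tcp_rot'])
C=np.array([.6087,.0482,.119]);e=np.array([.9767,.2147,0]);X=.866*e+[0,0,.5];Z=-.5*e+[0,0,.866];Y=np.cross(Z,X)
P=np.array(o['ee_pos'])+[0,0,.003]-C;print(1000*np.array([P@X+.016,P@Y,P@Z]))
E
```

```text
time: 11.75
ee_pos: [0.5781, 0.0417, 0.1276]
tcp_rot: [-180.0, 0.2, 12.4]
wrist_force: [-11.3, -2.2, 2.7]
opening: 0.0566
grasp_force: 71.7
[0.57807533 0.04173893 0.12761139] [-11.31418576  -2.16916517   2.71942056] [-0.25061212  1.45919564 -0.04013056] [-1.79993280e+02  1.66979065e-01  1.23600019e+01]
[-5.29864119  0.26458319 25.70461487]
```

```bash
python3 -m inch '[[-0.1,-0.02,-0.06,0],[-0.2,-0.05,-0.12,0],[-0.2,-0.05,-0.12,0],[-0.2,-0.05,-0.12,0],[-0.2,-0.05,-0.12,0],[-0.2,-0.05,-0.12,0],[-0.2,-0.05,-0.12,0],[-0.2,-0.05,-0.12,0]]' - 25
python3 - <<'E'
from h import *
w=shot('wrist');d=shot('side');o=bot.get_obs();print(o['ee_pos'],o['wrist_force'],o['torque'])
save(w,'w4');save(d,'d4')
a=cv2.resize(d['img'][115:225,280:400],None,fx=3,fy=4,interpolation=2); b=cv2.resize(w['img'][60:280,200:440],(432,440))
cv2.imwrite('pics/v10.png',np.hstack([a,b])[:,:,::-1])
for th in('cassette_a_center','catch_line'): print([(r['point'],r['score']) for p in(w,d) for r in bot.landmark_of(th,p)])
E
```

```text
time: 12.75
ee_pos: [0.5772, 0.0414, 0.1264]
tcp_rot: [-180.0, 0.0, 12.4]
wrist_force: [-4.7, -1.1, -0.8]
opening: 0.0562
grasp_force: 71.0
[0.57718446 0.04144791 0.12639483] [-5.27855582 -1.52364129 -0.25417218] [-0.15753036  0.74107947 -0.08034862]
[([315.4, 244.2], 0.71), ([322.0, 168.1], 0.96)]
[([313.1, 166.1], 0.69), ([327.9, 180.2], 0.65)]
```

```bash
python3 -m inch '[[-0.1,-0.02,-0.06,0],[-0.1,-0.02,-0.06,0],[0.07,0.01,-0.35,0],[0.23,0.05,-0.64,0],[0.4,0.08,-0.93,0],[0.55,0.12,-1.22,0],[0.72,0.15,-1.5,0],[0.88,0.19,-1.79,0]]' - 90
python3 - <<'E'
from h import *
o=bot.get_obs();print(o['ee_pos'],o['wrist_force'],o['torque'])
C=np.array([.6065,.0475,.119]);e=np.array([.9767,.2147,0]);X=.866*e+[0,0,.5];Z=-.5*e+[0,0,.866];Y=np.cross(Z,X)
P=np.array(o['ee_pos'])+[0,0,.003]-C;print(1000*np.array([P@X+.016,P@Y,P@Z]));F=np.array(o['wrist_force'])+[0,0,1.5];print(F@X,F@Y,F@Z)
E
```

```text
time: 14.05
ee_pos: [0.5847, 0.043, 0.1083]
tcp_rot: [-180.0, 0.2, 12.4]
wrist_force: [-9.7, -2.7, 0.8]
opening: 0.056
grasp_force: 104.2
[0.58469035 0.04302329 0.10832916] [-9.74096071 -2.74964723  0.7505237 ] [-0.43657764  1.66089556 -0.04570962]
[-7.11485936  0.31011416  4.48837154]
-7.625101422857476 -0.5941700370291304 7.001126313020304
```

```bash
python3 -m inch '[[-0.08,-0.02,-0.35,0],[0.08,0.02,-0.65,0],[0.25,0.05,-0.94,0],[0.42,0.09,-1.24,0],[0.58,0.13,-1.53,0],[0.7,0.15,-1.75,0],[0.8,0.17,-1.93,0],[0.8,0.17,-1.93,0]]' - 90
cat >> h.py <<'E'
def st():
    o=bot.get_obs()
    C=np.array([.6065,.0475,.119]);e=np.array([.9767,.2147,0]);X=.866*e+[0,0,.5];Z=-.5*e+[0,0,.866];Y=np.cross(Z,X)
    P=np.array(o['ee_pos'])+[0,0,.003]-C;F=np.array(o['wrist_force'])+[0,0,1.5];f=lambda v:np.round([v@X,v@Y,v@Z],2)
    print('tcp',np.round(o['ee_pos'],4),'well xyz of centre mm',f(1000*P)+[16,0,0],'F',f(F),'M',np.round(o['torque'],2),'t',o['time'])
E
python3 -c "from h import *;st()"
```

```text
time: 15.05
ee_pos: [0.5944, 0.0451, 0.0893]
tcp_rot: [180.0, -0.0, 12.4]
wrist_force: [-1.9, -0.8, 3.4]
opening: 0.056
grasp_force: 103.5
tcp [0.5944 0.0451 0.0893] well xyz of centre mm [ -7.98   0.28 -16.93] F [ 0.73 -0.36  5.23] M [-0.17  0.37 -0.03] t 15.05
```

```bash
python3 -m inch '[[0,0,0,0],[0,0,0,0],[0,0,0,0],[-0.3,-0.06,0.52,0],[-1.1,-0.23,1.9,0],[-2,-0.44,3.5,0],[-3.4,-0.75,6.1,0],[-4.9,-1.1,8.6,0]]' 8.5 90
python3 - <<'E'
from h import *
st()
w=shot('wrist');d=shot('side');s=shot('scene');save(w,'w5');save(d,'d5')
for n,p in(('w',w),('d',d),('s',s)):
  for th in('cassette_a_center','catch_line'): print(n,th,[(r['point'],round(r['score'],2)) for r in bot.landmark_of(th,p)])
C=np.array([.6065,.0475,.119]);e=np.array([.9767,.2147,0]);Z=-.5*e+[0,0,.866]
for n,p in(('w',w),('d',d),('s',s)): print(n,proj(p,[C-.012*Z,C,C+.036*Z]).round(1).tolist())
a=cv2.resize(d['img'][115:225,280:400],None,fx=3,fy=4,interpolation=2); b=cv2.resize(w['img'][60:280,200:440],(432,440))
cv2.imwrite('pics/v10.png',np.hstack([a,b])[:,:,::-1])
E
```

```text
time: 16.05
ee_pos: [0.5444, 0.0339, 0.1776]
tcp_rot: [180.0, -0.1, 12.4]
wrist_force: [0.2, 0.7, 1.0]
opening: 0.085
grasp_force: 0.0
tcp [0.5444 0.0339 0.1776] well xyz of centre mm [-8.270e+00  6.000e-02  8.509e+01] F [1.61 0.62 2.  ] M [-0.01  0.    0.01] t 16.05
w cassette_a_center [([313.5, 115.6], 0.69)]
w catch_line []
d cassette_a_center [([328.0, 181.4], 0.84), ([324.3, 173.7], 0.48)]
d catch_line [([326.1, 178.0], 0.72)]
s cassette_a_center [([435.2, 274.9], 0.16)]
s catch_line [([351.1, 205.8], 0.84), ([350.5, 238.7], 0.69), ([227.2, 219.6], 0.31)]
w [[316.7, 118.7], [316.8, 129.5], [316.9, 168.3]]
d [[327.3, 183.3], [324.9, 179.7], [317.6, 168.5]]
s [[349.9, 213.0], [350.3, 208.4], [351.7, 194.7]]
```

View pics/v10.png

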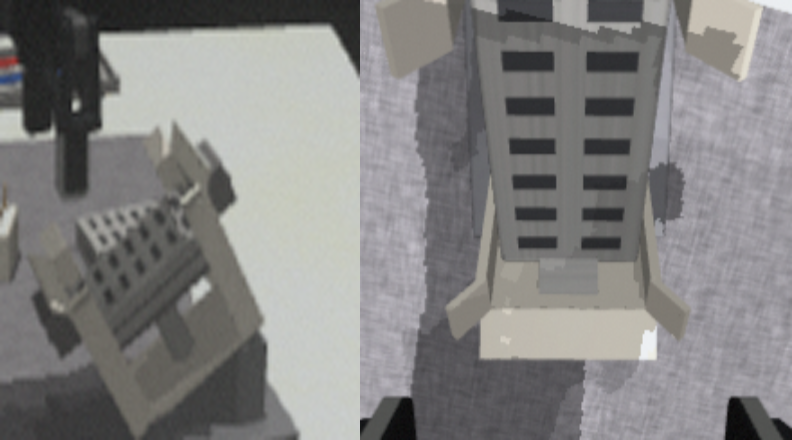

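The first cassette sits parallel in the well at catch level, with the near catch nose at (569,275) over its end and the fingers clear. It is held, so I'll move to a view of the second cassette.

```bash
python3 -m inch '[[-0.5,1,4,0],[-0.8,6,8,0],[-1.2,12,10,0],[-1.4,18,10,0],[-1.4,22.8,10,0],[-1.4,22.8,10,0],[-1.4,22.8,10,0],[-1.4,22.8,10,0]]' 8.5 60
python3 - <<'E'
from h import *
np.set_printoptions(precision=4,suppress=True)
w=shot('wrist');save(w,'w6');o=bot.get_obs();print(o['ee_pos'],o['tcp_rot'])
r=bot.landmark_of('cassette_b_center',w);print(r)
# segment: flat warp onto plane z=.024, grid 0.5mm around estimate
c0=np.array([.642,.288]);S=240
g=np.array([[c0[0]+(i-S/2)*.001*1,c0[1]+(j-S/2)*.001,.024] for i in range(S) for j in range(S)])
q=proj(w,g).astype(np.float32).reshape(S,S,2)
im=cv2.remap(w['img'],q[...,0],q[...,1],cv2.INTER_LINEAR)
hsv=cv2.cvtColor(im,cv2.COLOR_RGB2HSV)
np.save('w6.npy',im)
print('mat',im[60,120],'cas',im[120,120],im[110,118])
for x in r: print(onz(w,x['point'],.024)+0, onz(w,x['point'],.012))
gx=im.mean(2)
print('row profile (y) at x0',gx[120,60:180:3].round().astype(int).tolist())
print('col profile (x) at y0',gx[30:210:4,120].round().astype(int).tolist())
E
```

```text
time: 17.5
ee_pos: [0.5536, 0.1922, 0.2751]
tcp_rot: [-177.4, 0.2, 18.0]
wrist_force: [-0.2, -0.1, 1.1]
opening: 0.0852
grasp_force: 0.0
[0.5535 0.1925 0.2753] [-177.417     0.1387   18.007 ]
[{'point': [277.0, 75.3], 'score': 0.69}]
mat [136 134 139] cas [235 238 236] [194 194 192]
[0.6391 0.2815 0.024 ] [0.6392 0.2836 0.012 ]
row profile (y) at x0 [117, 105, 100, 113, 111, 112, 106, 104, 90, 68, 138, 156, 150, 132, 97, 66, 61, 62, 138, 172, 236, 227, 205, 234, 234, 236, 234, 235, 234, 206, 143, 163, 159, 157, 156, 164, 179, 158, 158, 174]
col profile (x) at y0 [169, 176, 176, 162, 172, 161, 164, 150, 192, 239, 155, 100, 236, 237, 118, 109, 236, 236, 110, 208, 235, 235, 237, 237, 236, 236, 236, 236, 236, 164, 117, 235, 235, 98, 156, 234, 194, 236, 236, 236, 236, 236, 191, 0, 0]
```

```bash
python3 -c "
from h import *
o=bot.get_obs();print(np.round(o['q'],1),np.round(o['qd'],2),o['wrist_force'],o['joint_efforts'])"
python3 -m inch '[[0,0,0,0],[0,0,0,0],[0,0,0,0],[0,0,0,0],[0,0,0,0],[0,0,0,0],[0,0,0,0],[0,0,0,0]]' 8.5 60
python3 -c "
from h import *
o=bot.get_obs();print(np.round(o['q'],1),np.round(o['qd'],2),o['wrist_force'])"
```

```text
[ 17.9  11.2  21.1 100.    2.6 179.9] [-0.01 -0.28 -0.11  0.04 -0.12  0.06] [ 0.05087809  0.82156947 -0.20933984] [ 1.93787925e-01 -5.76356578e+01  4.56521773e+01 -8.11557366e-04
  1.76544227e-01  3.96797959e-04]
time: 18.6
ee_pos: [0.5535, 0.1927, 0.2754]
tcp_rot: [-177.4, 0.1, 18.0]
wrist_force: [-0.1, 0.0, -0.3]
opening: 0.0848
grasp_force: 0.0
[ 18.   11.2  21.1 100.    2.6 179.9] [0.02 0.02 0.09 0.04 0.03 0.05] [-0.11309186  0.04293746 -0.32779433]
```

```bash
cat > slots.py <<'E'
from h import *
def slots(w,c0,S=240):
    g=np.array([[c0[0]+(i-S/2)*.001,c0[1]+(j-S/2)*.001,.024] for i in range(S) for j in range(S)])
    q=proj(w,g).astype(np.float32).reshape(S,S,2)
    im=cv2.remap(w['img'],q[...,0],q[...,1],cv2.INTER_LINEAR).mean(2).astype(np.uint8)
    bh=cv2.morphologyEx(im,cv2.MORPH_BLACKHAT,np.ones((13,13),np.uint8))  # narrow dark marks
    n,lab,stt,cen=cv2.connectedComponentsWithStats((bh>60).astype(np.uint8))
    P=np.array([[c0[0]+(c[1]-S/2)*.001,c0[1]+(c[0]-S/2)*.001] for s_,c in zip(stt,cen) if 40<s_[4]<150])
    m=np.linalg.norm(P-np.median(P,0),axis=1)<.06; P=P[m]
    (a,b),sz,an=cv2.minAreaRect((P*1000).astype(np.float32))
    u,s,v=np.linalg.svd(P-P.mean(0)); d=v[0]*np.sign(v[0][0])
    print(len(P),'mean',P.mean(0).round(4),'rect c',round(a,1),round(b,1),sz,'yaw',np.degrees(np.arctan2(d[1],d[0])).round(2));return P
E
python3 - <<'E'
from slots import *
w=shot('wrist');print(np.round(slots(w,(.640,.284)),3).tolist())
E
```

```text
15 mean [0.6431 0.2847] rect c 642.6 278.0 (87.14724731445312, 42.885040283203125) yaw 9.7
[[0.595, 0.287], [0.602, 0.262], [0.609, 0.291], [0.616, 0.266], [0.623, 0.294], [0.63, 0.27], [0.637, 0.299], [0.644, 0.273], [0.651, 0.302], [0.658, 0.277], [0.68, 0.266], [0.665, 0.306], [0.672, 0.281], [0.679, 0.31], [0.686, 0.285]]
```

```bash
python3 -m inch '[[0,0.5,0,10.6],[0.2,1,0,21.2],[0.5,2,0,31.8],[1,3,0,42.4],[1.5,4,0,53],[2,5,0,63.6],[2.5,6,0,74.2],[3,7,0,84.8]]' 8.5 60
```

```text
time: 19.65
ee_pos: [0.5837, 0.263, 0.2753]
tcp_rot: [-177.4, 0.1, 103.2]
wrist_force: [0.3, -0.3, -0.2]
opening: 0.0848
grasp_force: 0.0
```

```bash
python3 -m inch '[[1,0.5,0,10.6],[2,1,0,21.2],[3,1.5,-1,31.8],[4.1,1.9,-3,42.4],[4.1,1.9,-5,53],[4.1,1.9,-8,63.6],[4.1,1.9,-11,74.2],[4.1,1.9,-13,84.8]]' 8.5 60
python3 - <<'E'
from slots import *
w=shot('wrist');save(w,'w7');o=bot.get_obs();print(np.round(o['ee_pos'],4),np.round(o['tcp_rot'],2),np.round(o['q'],1))
print([ (r['point'],r['score'],onz(w,r['point'],.012).round(4)) for r in bot.landmark_of('cassette_b_center',w)])
print(np.round(slots(w,(.640,.286)),3).tolist())
E
```

```text
time: 20.65
ee_pos: [0.6241, 0.2815, 0.1436]
tcp_rot: [-177.4, 0.0, -172.0]
wrist_force: [-0.3, -0.7, 0.6]
opening: 0.085
grasp_force: 0.0
[0.6234 0.2813 0.1411] [-1.7735e+02 -1.3000e-01 -1.7149e+02] [25.3 24.  22.  88.9 -2.5 16.8]
[([327.1, 208.4], 0.94, array([0.6382, 0.2875, 0.012 ]))]
14 mean [0.6405 0.2863] rect c 640.5 286.3 (87.20159912109375, 26.231964111328125) yaw 15.22
[[0.595, 0.287], [0.602, 0.262], [0.609, 0.291], [0.616, 0.266], [0.623, 0.295], [0.63, 0.27], [0.637, 0.299], [0.644, 0.274], [0.651, 0.303], [0.658, 0.277], [0.665, 0.306], [0.672, 0.281], [0.679, 0.31], [0.686, 0.285]]
```

```bash
python3 -m inch '[[0,0,-2,6.9],[0,0,-5,6.9],[0,0,-8,6.9],[0,0,-10.5,6.9],[0,0,-12,6.9],[0,0,-13,6.9],[0,0,-13.3,6.9],[0,0,-13.3,6.9]]' 8.5 60
python3 -m inch '[[0,0,0,0],[0,0,0,0],[0,0,0,0],[0,0,0,0],[0,0,0.5,0],[0,0,2,0],[0,0,6,0],[0,0,11,0]]' 5 60
```

```text
time: 21.75
ee_pos: [0.6248, 0.2818, 0.0131]
tcp_rot: [-177.4, 0.2, -165.5]
wrist_force: [-0.6, 0.4, -0.2]
opening: 0.0848
grasp_force: 0.0
time: 22.75
ee_pos: [0.6239, 0.2814, 0.1233]
tcp_rot: [-177.4, 0.0, -165.5]
wrist_force: [0.8, 1.0, -2.1]
opening: 0.0565
grasp_force: 64.2
```

```bash
python3 -m inch '[[0,0,5,0],[0,-3,9,-2.3],[-1,-8,10,-2.3],[-2,-13,10,-2.3],[-3.2,-18,10,-2.3],[-3.2,-22,9,-2.3],[-3.2,-23.75,8.4,-2.3],[-3.2,-23.75,8.4,-2.3]]' - 60
python3 -c "from h import *;st();print(bot.get_obs()['tcp_rot'])"
```

```text
time: 23.75
ee_pos: [0.5924, 0.0435, 0.2064]
tcp_rot: [-177.4, 0.1, -167.9]
wrist_force: [-0.3, 0.9, -1.3]
opening: 0.0567
grasp_force: 64.3
tcp [0.5924 0.0435 0.2064] well xyz of centre mm [48.54 -0.9  85.64] F [0.02 0.99 0.26] M [0.08 0.06 0.05] t 23.75
[-1.77435511e+02  1.03471297e-01 -1.67857432e+02]
```

```bash
python3 -m inch '[[-0.08,0.08,-0.6,0],[-0.1,0.08,-1.2,0],[-0.1,0.08,-1.8,0],[-0.1,0.08,-2.4,0],[-0.1,0.08,-3,0],[-0.1,0.08,-3.6,0],[-0.1,0.08,-4.1,0],[-0.1,0.08,-4.35,0]]' - 22
python3 -c "from h import *;st()"
```

```text
time: 24.75
ee_pos: [0.5917, 0.0459, 0.1641]
tcp_rot: [-177.4, 0.2, -167.7]
wrist_force: [-5.0, -1.0, 7.7]
opening: 0.0568
grasp_force: 68.0
tcp [0.5917 0.0459 0.1641] well xyz of centre mm [27.25  1.61 49.07] F [ 0.18  0.07 10.51] M [-0.17  0.59 -0.01] t 24.75
```

```bash
python3 -m inch '[[-0.2,-0.1,0.35,0],[-0.92,-0.3,-0.08,0],[-1.63,-0.47,-0.5,0],[-2.34,-0.63,-0.93,0],[-3.05,-0.8,-1.35,0],[-2.76,-0.74,-1.87,0],[-2.46,-0.67,-2.39,0],[-2.17,-0.61,-2.91,0]]' - 25
python3 - <<'E'
from h import *
st();d=shot('side');save(d,'d6')
for th in('cassette_a_center','catch_line'):print([(r['point'],round(r['score'],2)) for r in bot.landmark_of(th,d)])
C=np.array([.6065,.0475,.119]);e=np.array([.9767,.2147,0]);Z=-.5*e+[0,0,.866];print(proj(d,[C+.036*Z,C-.012*Z]).round(1))
E
```

```text
time: 25.75
ee_pos: [0.5702, 0.0391, 0.1334]
tcp_rot: [-177.4, 0.1, -167.8]
wrist_force: [-1.0, 1.0, -1.2]
opening: 0.0565
grasp_force: 66.8
tcp [0.5702 0.0391 0.1334] well xyz of centre mm [-7.57 -0.38 33.65] F [-0.48  1.22  0.59] M [ 0.25  0.1  -0.02] t 25.75
[([328.5, 183.5], 0.65)]
[([327.4, 179.7], 0.97)]
[[317.6 168.5]
 [327.3 183.3]]
```

```bash
python3 -m inch '[[0.15,0.03,-0.26,0],[0.29,0.07,-0.52,0],[0.44,0.11,-0.78,0],[0.59,0.14,-1.04,0],[0.73,0.18,-1.3,0],[0.9,0.21,-1.6,0],[1.08,0.25,-1.92,0],[1.27,0.29,-2.25,0]]' - 90
python3 -c "from h import *;st()"
```

```text
time: 26.9
ee_pos: [0.5829, 0.0418, 0.1118]
tcp_rot: [-177.4, 0.2, -167.8]
wrist_force: [2.0, 0.4, 5.9]
opening: 0.056
grasp_force: 100.5
tcp [0.5829 0.0418 0.1118] well xyz of centre mm [-7.11 -0.55  8.48] F [ 5.5  -0.01  5.4 ] M [ 0.32 -0.02 -0.1 ] t 26.9
```

```bash
python3 -m inch '[[0.22,0.05,-0.25,0],[0.37,0.08,-0.52,0],[0.52,0.12,-0.78,0],[0.67,0.15,-1.05,0],[0.82,0.18,-1.32,0],[0.98,0.21,-1.6,0],[1.14,0.25,-1.87,0],[1.3,0.29,-2.12,0]]' - 90
python3 -c "from h import *;st()"
```

```text
time: 27.9
ee_pos: [0.5952, 0.0445, 0.0901]
tcp_rot: [-177.4, 0.1, -167.8]
wrist_force: [-1.2, -0.6, 6.0]
opening: 0.0557
grasp_force: 100.4
tcp [0.5952 0.0445 0.0901] well xyz of centre mm [ -7.04  -0.51 -16.58] F [ 2.62 -0.32  7.2 ] M [ 0.05  0.57 -0.02] t 27.9
```

```bash
python3 -m inch '[[0.07,0.02,-0.15,0],[0.07,0.02,-0.15,0],[0.07,0.02,-0.15,0],[0.07,0.02,-0.15,0],[0.07,0.02,-0.15,0],[0.07,0.02,-0.15,0],[0.07,0.02,-0.15,0],[0.07,0.02,-0.15,0]]' - 90
python3 -c "from h import *;st()"
python3 -m inch '[[0,0,0,0],[0,0,0,0],[0,0,0,0],[-0.3,-0.06,0.52,0],[-1.1,-0.23,1.9,0],[-2,-0.44,3.5,0],[-3.4,-0.75,6.1,0],[-4.9,-1.1,8.6,0]]' 8.5 90
python3 - <<'E'
from h import *
st();d=shot('side');s=shot('scene');w=shot('wrist');save(w,'w8');save(d,'d8');save(s,'s8')
for n,p in(('d',d),('s',s),('w',w)):
  for th in('cassette_a_center','catch_line','bur_block','cup','duster_can'):print(n,th,[(r['point'],round(r['score'],2)) for r in bot.landmark_of(th,p)][:2])
a=cv2.imread('pics/d5.png')[140:215,300:375].astype(int);b=cv2.imread('pics/d8.png')[140:215,300:375].astype(int);c=cv2.imread('pics/side0.png')[140:215,300:375].astype(int)
print('diff 1-held vs now',abs(a-b).mean(),' empty vs now',abs(c-b).mean())
for dv in range(-4,5): print(dv,abs(np.roll(a,dv,0)-b)[18:45,15:55].mean().round(1),end=' ')
E
```

```text
time: 28.9
ee_pos: [0.5961, 0.0447, 0.0886]
tcp_rot: [-177.4, 0.1, -167.8]
wrist_force: [-1.6, -0.8, 5.3]
opening: 0.0559
grasp_force: 100.5
tcp [0.5961 0.0447 0.0886] well xyz of centre mm [ -7.04  -0.49 -18.33] F [ 1.96 -0.4   6.77] M [-0.08  0.4  -0.02] t 28.9
time: 29.9
ee_pos: [0.5464, 0.0337, 0.1768]
tcp_rot: [-177.4, 0.2, -167.8]
wrist_force: [0.0, 0.7, 0.3]
opening: 0.0852
grasp_force: 0.0
tcp [0.5464 0.0337 0.1768] well xyz of centre mm [-6.99 -0.6  83.45] F [1.09 0.66 1.5 ] M [0.06 0.02 0.04] t 29.9
d cassette_a_center [([334.4, 191.2], 0.65)]
d catch_line []
d bur_block [([274.4, 181.2], 0.58)]
d cup [([417.9, 288.6], 0.98)]
d duster_can [([373.0, 348.2], 0.78), ([333.8, 189.1], 0.49)]
s cassette_a_center []
s catch_line [([352.2, 207.8], 0.6)]
s bur_block [([446.1, 242.8], 0.82)]
s cup [([237.7, 253.5], 0.88)]
s duster_can [([224.1, 216.4], 0.71)]
w cassette_a_center []
w catch_line []
w bur_block [([562.6, 176.0], 0.81)]
w cup [([107.1, 292.0], 0.81)]
w duster_can []
diff 1-held vs now 5.884266666666667  empty vs now 15.496118518518518
-4 18.3 -3 16.5 -2 13.8 -1 9.9 0 6.2 1 8.2 2 11.9 3 14.3 4 15.8
```

```bash
python3 - <<'E'
import cv2,numpy as np
a,b=[cv2.cvtColor(cv2.imread(f'pics/{n}.png'),6).astype(np.float32) for n in('d5','d8')]
for n,(r0,r1,c0,c1) in dict(near=(165,192,303,325),far=(158,182,325,350),wall=(150,210,345,372),foot=(205,235,295,380)).items():
    print(n,cv2.phaseCorrelate(a[r0:r1,c0:c1].copy(),b[r0:r1,c0:c1].copy(),cv2.createHanningWindow((c1-c0,r1-r0),5)))
E
```

```text
near ((0.34194050231130113, 0.5219158627580072), 0.7337485581268499)
far ((0.742210930052936, -0.07513354841947972), 1.0230085666974384)
wall ((0.40148565849623985, 0.09858968506395982), 0.9515641762886519)
foot ((0.025732985192554736, -0.09845614628020627), 1.0198208427429198)
```

```bash
python3 -c "
from workcell import bot
print(bot.job_done())"
```

```text
the job is handed in; nothing more can be done
None
```

I put both cassettes in the well and handed the job in at about 30 s: camera checks put them stacked flat at the held depths with the bystanders in place, but I did not see the catches closed over the second cassette, and no verdict came back.

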